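Latch the slide transport case

TASK

Shut the sliding lid of the blue slide transport case and latch it: lift the steel latch bar by its red tab, slide the lid shut against the rubber bumper until the bar's tooth is past the keeper, then let the bar down so that the tooth hooks behind the keeper and holds the lid, and let go. Be gentle: never press on the keeper or bumper with more than 20 N, and do not disturb the brown reagent bottle, the stain jar or the dropper bottle nearby.

Things in the scene. Friction and masses are not known exactly. Their poses are not given: they have to be found in the camera images.
- case: blue open case, fixed on the table, 240 long (own x) x 120 wide x 50 mm high, with aluminium guide rails (140 mm over all). Origin: centre of its underside. Own x is the direction in which the lid slides shut and points to the keeper end; y across; z up. It stands level; own x points back towards the robot's side (world -x), turned by up to 15 degrees.
- lid (a joint): travel of the aluminium lid along the case's +x, in m: 0 = fully open, grows as it shuts. The lid's upright front lip (110 wide, from 52 to 76 mm above the table) has its front face at case x = 0.028 + joint. Its felt guides give about 1 N of friction plus 0.4 N per cm/s of speed; it stays where it is left, until it meets the rubber bumper, which pushes back. Latched it reads 0.062 to 0.078, depending on the keeper's adjustment.
- latch_bar (a joint): angle of the steel latch bar in rad: 0 = down, resting level on the lid; grows as its free end is lifted; goes to 0.6. It falls down freely by its weight (0.14 kg).
- latch_bar_hinge (a point): the bar's hinge, on the lid, 89 mm above the table; the hinge axis is the case's y. The bar runs from here along the case's +x: 18 wide, 6 thick; its tooth points down at the free end, 156 to 166 mm from the hinge, reaching 19 mm below the hinge axis. With the bar down the tooth reaches 14 mm below the top of the keeper, and has to be lifted over it (0.10 rad or more; 0.15 is comfortable).
- grip_tab (a point): centre of the red grip tab that stands on the bar, 115 mm from the hinge along the bar and 21 mm above the bar's mid-line: 30 long (along the bar) x 14 wide (case's y) x 36 mm high. With the bar down it is 110 mm above the table. Its long axis is the bar's, so it is pinched across the case's y. The lid's top is 58 mm above the table.
- keeper_mount: dark steel bracket (36 x 64 x 40 mm) fixed on the +x end of the case, carrying the steel keeper plate and the rubber bumper. Its origin and axes are those of the case. The keeper and bumper are screwed on with an unknown adjustment of up to 8 mm either way along the case's x, the same for both, different for every case and not measured; find it by feel.
- keeper_nominal (a point): top centre of the keeper as it would be with no adjustment (true place: up to 8 mm either way along the case's x). The keeper is an upright plate 12 mm thick (along x), 44 wide; its top is 84 mm above the table. The tooth must hook behind it, on its +x side.
- bumper_nominal (a point): tip of the rubber bumper with no adjustment (same shift as the keeper), 18 mm before the keeper's front face, 66 mm up, 16 mm across. The lid's lip squeezes it: 1.2 N per mm for 9 mm, then hard. At 4 mm of squeeze the tooth is just past the keeper, so 5 to 8 mm (pushing the lid with 7 to 10 N in all) is right; the bumper then draws the lowered tooth back against the keeper.
- reagent_bottle: brown bottle, 80 x 83 x 162 mm, upright; origin under its centre. A bystander: leave alone.
- stain_jar: glass staining jar with pink content, 48 x 48 x 101 mm, upright; origin under its centre. A bystander: leave alone.
- dropper_bottle: amber dropper bottle, 33 x 33 x 100 mm, upright; origin under its centre. A bystander: leave alone.

How it is judged:
By the outcome, as a careful person would: the job done as asked, in the order asked, and still so for the second after the job is handed in, with the robot touching nothing.
It also fails if it takes over 48 s, if anything falls off the work surface, if the arm or the gripper's body presses on something with over 40 N, if the wrist force passes 120 N, or if a joint passes its speed limit or range.

ROBOT

A 6-joint arm with a two-finger parallel gripper is mounted at the origin on a cart in front of the work surface, level with it; the furniture and walls round the work are solid. World frame = base frame: x ahead of the robot, y to its left, z up, the work surface at z = 0. Lengths are in m, angles in degrees, forces in N, time in s.
With the tool pointing down it reaches from about 0.225 to 0.725 m from the base axis. Payload 3.1 kg.
Tool frame: the origin (TCP) lies midway between the tips of the shut fingers; the grasp point (between the pads) lies 19 mm behind it (env.grip_depth is the distance from the TCP to the grasp point, in m); z points along the fingers, y is the direction in which the jaws open and shut (so a half turn about z gives the same grasp; the last joint's range is limited). The gripper opens to 85 mm and grips with 20 to 120 N. Pads are 22 mm wide; open, the fingers measure 114 mm over their backs; the gripper's body (76 mm by 85 mm) begins 54 mm behind the grasp point. The pads swing forward as they close: fully open they stand 13 mm farther back than shut.
Start: joints at [-7.322, 2.75, 5.684, 92.934, 0, 82.678], TCP at [0.525, -0, 0.231] pointing down, gripper open.
Joint ranges: [-166.93, 166.93], [-56.73, 111.36], [-69.38, 81.34], [-121.58, 131.49], [-85.45, 84.26], [-180, 180]. Speed limits (degrees/s): [159.86, 159.86, 180, 180, 180, 180].

INTERFACE

Orientations are given as [roll, pitch, yaw] about the fixed x, y, z axes, in that order (R = Rz(yaw) Ry(pitch) Rx(roll)).
In Python, from cell import env, grab_frame gives the robot as it stands.
- The arm moves only by the tool jog_arm, never from a script. Its argument "motion" is a list of rows, each an object of numbers: "rx", "ry", "rz": the turn, a rotation vector about the world's x, y, z in rad; "tx", "ty", "tz": the shift along the world's x, y, z in m; "fingers": the closure in counts, from 0 (fully open) to 255 (shut). A call has 1 to 8 rows; each row is the pose to reach, as a shift and turn from the pose commanded when the call began; what a row does not reach only later rows make up. A row lasts 1/10 s, in which the tool goes at most 50 mm and 8.59 degrees, less where a joint would pass 70% of its speed; a pose out of reach is approached as far as the arm can. A call with a gripper value outside its range is refused whole. The fingers move at their own pace and stop on an object; the grip force is fixed at half the most. Time passes only in rows, so rows that repeat a pose let the fingers close. It gives the time, the measured TCP pose, the force and the opening at its end, in the units of the state.
- env.get_obs(): the state, without advancing time (a new reading comes with each control period).
- grab_frame(name): name is "scene" or "side" or "wrist"; returns a dict with "pixels" (480x640x3 uint8, blue, green, red), "mtx" (3x3 intrinsics, pixels), "camera_from_world" (4x4, takes a point from world to camera coordinates); the wrist camera has in their place "hand_eye" (4x4, takes a point from camera to tool coordinates, whose origin is the TCP and whose axes are the flange's). Camera axes: x right, y up, looking along -z (the intrinsics and any distortion apply to the point x, -y, -z); pixel columns grow to the right and rows downward; lengths in m; the calibration is good to about 2 mm. The wrist camera is an equidistant fisheye: a pixel r from the principal point sees the ray r / f radians off the axis. A picture is of the moment at which its call begins: read the wrist's pose just before it. There is no depth.
- env.finish_job(): hands the job in, once; it reports no verdict.
The state is a dict: "t": time; "q": joint angles; "joint_vel": joint speeds; "tau": joint torques, N m; "tool_pos": TCP position; "ee_rot": TCP orientation; "wrist_force": force on the tool from outside, world axes, zero at the start; "torque": the same for the moment, N m; "grip_width": opening from 0.0 (shut) to 1.0 (fully open).
Only numpy, scipy, OpenCV 4.12 (cv2) and the standard library are available. Lean on these libraries where they do the work, as an engineer would, in place of code of your own. Each camera call takes 0.05 s, during which the arm holds its last target.

## Working session

There is one attempt and no reset: what is moved stays moved. The work goes in short steps, Python scripts to look and compute and a tool call to move; the robot and the scene stay as the last step left them, time stands still between calls to the robot, and variables do not carry over. Pictures are saved under pics/ and viewed, and the job is handed in when it is done.

Besides the shell and the picture viewer there is one more tool, called after "Call:" as name(argument=value, ...), one argument or row to a line, values as JSON. jog_arm: Moves the arm, as the interface text tells. Its arguments: {"type":"object","properties":{"motion":{"type":"array"}},"required":["motion"]}

```bash
ls; mkdir -p pics; python3 - <<'E'
from cell import env, grab_frame
import cv2,pickle
o=env.get_obs();print(o)
d={}
for n in("scene","side","wrist"):
    f=grab_frame(n);d[n]=f;cv2.imwrite(f"pics/{n}0.png",f["pixels"])
    print(n,{k:v for k,v in f.items() if k!="pixels"})
d['obs']=o
pickle.dump(d,open("d0.pkl","wb"))
E
```

```text
pics
{'t': 0.0, 'q': array([-7.32180464e+00,  2.79138307e+00,  5.58931678e+00,  9.29323296e+01,
       -9.15446132e-04,  8.26800022e+01]), 'joint_vel': array([ 0.13229809, -0.00967712,  0.00916374,  0.09879801,  0.08354875,
       -0.06571503]), 'tau': array([ 2.96208136e-04, -3.38780022e+01,  3.20016932e+01,  2.03766406e-02,
       -2.11149008e-04,  6.20949692e-06]), 'tool_pos': array([5.24382813e-01, 6.70740811e-05, 2.30110760e-01]), 'ee_rot': array([-1.79866583e+02, -1.62154942e-02,  8.99981753e+01]), 'wrist_force': array([-0.17623687, -0.76424513,  0.03081228]), 'torque': array([ 0.0123085 , -0.03187526, -0.01322905]), 'grip_width': 0.9976881339774435}
scene {'mtx': array([[575.0444877 ,   0.        , 311.85993137],
       [  0.        , 575.0444877 , 236.15590408],
       [  0.        ,   0.        ,   1.        ]]), 'camera_from_world': array([[-0.8851471 , -0.46527761, -0.00559995,  0.66971603],
       [ 0.23524586, -0.45785192,  0.85733949, -0.15081473],
       [-0.40146481,  0.7575542 ,  0.51472093, -1.1948857 ],
       [ 0.        ,  0.        ,  0.        ,  1.        ]])}
[... 258 characters left out ...]
[ 0.11286056,  0.59822087,  0.79334374, -0.25893518],
       [-0.11105711, -0.78584723,  0.60836704, -0.76191774],
       [ 0.        ,  0.        ,  0.        ,  1.        ]])}
wrist {'mtx': array([[371.64829954,   0.        , 316.11156069],
       [  0.        , 371.64829954, 239.65998353],
       [  0.        ,   0.        ,   1.        ]]), 'hand_eye': array([[-2.16516090e-04,  9.46805922e-01,  3.21805063e-01,
         8.36608299e-02],
       [ 9.99999861e-01,  5.04726140e-05,  5.24318320e-04,
         9.30492336e-04],
       [ 4.80185348e-04,  3.21805132e-01, -9.46805802e-01,
        -1.42001442e-01],
       [ 0.00000000e+00,  0.00000000e+00,  0.00000000e+00,
         1.00000000e+00]])}
```

View pics/scene0.png

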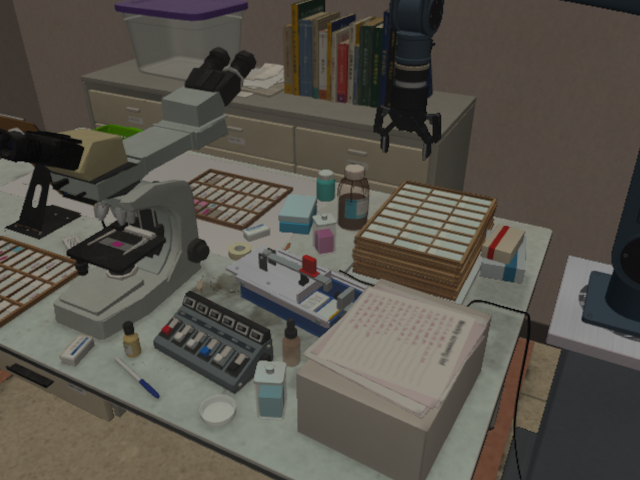

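View pics/side0.png

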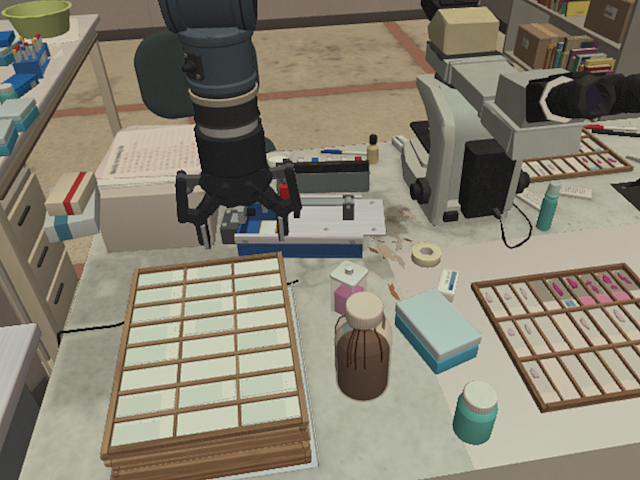

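View pics/wrist0.png

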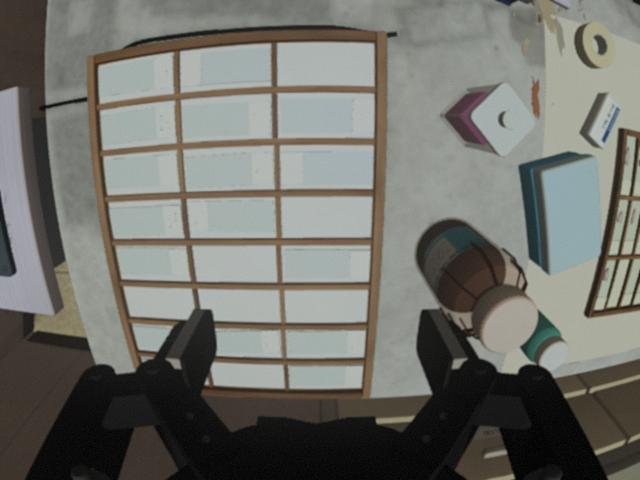

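The scene view shows the case near (300,290), with its red tab near (309,265). The side view shows the tab near (284,190), partly behind the gripper. I'll enlarge both.

```bash
python3 - <<'E'
import cv2
a=cv2.imread("pics/scene0.png")[235:345,215:375];cv2.imwrite("pics/sc.png",cv2.resize(a,None,fx=5,fy=5,interpolation=2))
a=cv2.imread("pics/side0.png")[165:265,205:405];cv2.imwrite("pics/sd.png",cv2.resize(a,None,fx=4,fy=4,interpolation=2))
E
```

```text
(no output)
```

View pics/sc.png

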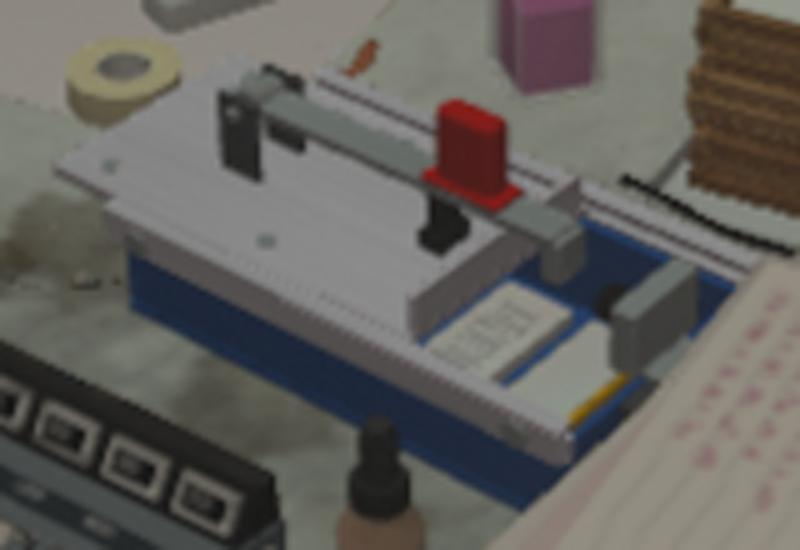

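View pics/sd.png

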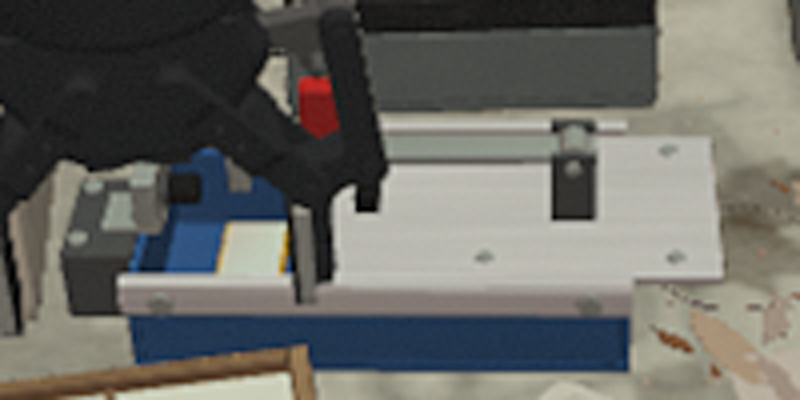

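```bash
cat > h.py <<'E'
import numpy as np,pickle,cv2
from scipy.optimize import least_squares
def proj(f,P):
    P=np.atleast_2d(P);M=f["camera_from_world"];c=P@M[:3,:3].T+M[:3,3]
    u=np.c_[c[:,0],-c[:,1]]/-c[:,2:3];K=f["mtx"];return u*[K[0,0],K[1,1]]+K[:2,2]
def T(p,P):
    x,y,a=p[:3];P=np.atleast_2d(P);c,s=np.cos(a),np.sin(a)
    return P@np.array([[c,-s,0],[s,c,0],[0,0,1]]).T+[x,y,0]
def ray(f,uv):
    M=f["camera_from_world"];R=M[:3,:3];K=f["mtx"];o=-R.T@M[:3,3]
    d=np.array([(uv[0]-K[0,2])/K[0,0],-(uv[1]-K[1,2])/K[1,1],-1]);return o,R.T@d
def onz(f,uv,z):
    o,d=ray(f,uv);return o+d*(z-o[2])/d[2]
E
python3 - <<'E'
from h import *
d=pickle.load(open("d0.pkl","rb"));S,D=d["scene"],d["side"]
sc=lambda u,v:(215+u/5-.4,235+v/5-.4); sd=lambda u,v:(205+u/4-.375,165+v/4-.375)
# (cam,pix,fn(j,zr,k))
obs=[(S,sc(471,113),lambda j,z,k:(.013+j,0,.128)),
(S,sc(130,308),lambda j,z,k:(-.12,.06,0)),
(S,sc(105,207),lambda j,z,k:(-.12,.07,z)),
(S,sc(574,437),lambda j,z,k:(.12,.07,z)),
(S,sc(410,298),lambda j,z,k:(.028+j,.055,.076)),
(S,sc(578,180),lambda j,z,k:(.028+j,-.055,.076)),
(S,sc(610,315),lambda j,z,k:(k-.006,.022,.084)),
(S,sc(695,262),lambda j,z,k:(k+.006,-.022,.084)),
(D,sd(628,370),lambda j,z,k:(-.12,-.06,0)),
(D,sd(632,281),lambda j,z,k:(-.12,-.07,z)),
(D,sd(118,280),lambda j,z,k:(.12,-.07,z)),
(D,sd(573,138),lambda j,z,k:(-.102+j,0,.089+.004)),
]
def res(p):
    r=[]
    for f,uv,fn in obs: r.append((proj(f,T(p,fn(*p[3:])))[0]-uv))
    return np.array(r)
s=least_squares(lambda p:res(p).ravel(),[.45,-.2,np.pi,.0,.055,.12],loss="soft_l1")
print(s.x,np.degrees(s.x[2]));print(res(s.x).round(1))
np.save("p.npy",s.x)
for n,q in dict(tab=(.013+s.x[3],0,.11),hinge=(-.102+s.x[3],0,.089),keeper=(s.x[5],0,.084)).items():print(n,T(s.x,q))
for n,f,uv in[("bottle",D,(363,390)),("jar",D,(347,300)),("dropper",S,(291,362)),("traytop R corner",S,(497,200)),("boxtop corner",S,(490,320)),("boxtop2",S,(372,283))]:
  print(n,onz(f,uv,0),onz(f,uv,.1))
E
```

```text
[ 0.66429151  0.31766049  3.31486183  0.04929442 -0.02849979  0.14967784] 189.9275926275568
[[ -0.7  -1. ]
 [ -0.3 -19.3]
 [  7.3   8.6]
 [ 14.3 -18.2]
 [ 26.7 -29.6]
 [-23.3  24.1]
 [ 13.5 -22.1]
 [ -3.2   1.9]
 [  2.  -52.3]
 [ -1.1 -21.9]
 [ 22.7   1.4]
 [ -3.2 -10.5]]
tab [[0.60292986 0.30692071 0.11      ]]
hinge [[0.7162079  0.32674711 0.089     ]]
keeper [[0.51685489 0.29185551 0.084     ]]
bottle [ 0.66692516 -0.07365348  0.        ] [ 0.64882787 -0.14476881  0.1       ]
jar [0.67978001 0.11426562 0.        ] [0.65972118 0.01447537 0.1       ]
dropper [5.55664316e-01 4.65357176e-01 1.11022302e-16] [0.5012461  0.55657527 0.1       ]
traytop R corner [ 0.3608522  -0.36605369  0.        ] [ 0.33247552 -0.16369667  0.1       ]
boxtop corner [0.25698259 0.17402871 0.        ] [0.24249068 0.30419016 0.1       ]
boxtop2 [0.51897675 0.16471983 0.        ] [0.46946275 0.29612565 0.1       ]
```

```bash
cat > fit0.py <<'E'
from h import *
d=pickle.load(open("d0.pkl","rb"));S,D=d["scene"],d["side"]
sc=lambda u,v:(215+u/5-.4,235+v/5-.4); sd=lambda u,v:(205+u/4-.375,165+v/4-.375)
obs=[(S,sc(471,113),lambda j,z,k:(.013+j,0,.128)),
(S,sc(130,308),lambda j,z,k:(-.12,-.06,0)),
(S,sc(105,207),lambda j,z,k:(-.12,-.07,z)),
(S,sc(574,437),lambda j,z,k:(.12,-.07,z)),
(S,sc(410,298),lambda j,z,k:(.028+j,-.055,.076)),
(S,sc(578,180),lambda j,z,k:(.028+j,.055,.076)),
(S,sc(610,315),lambda j,z,k:(k-.006,-.022,.084)),
(S,sc(695,262),lambda j,z,k:(k+.006,.022,.084)),
(D,sd(628,370),lambda j,z,k:(-.12,.06,0)),
(D,sd(632,281),lambda j,z,k:(-.12,.07,z)),
(D,sd(118,280),lambda j,z,k:(.12,.07,z)),
(D,sd(573,138),lambda j,z,k:(-.102+j,0,.089+.004)),
]
def res(p):
    return np.array([proj(f,T(p,fn(*p[3:])))[0]-uv for f,uv,fn in obs])
s=least_squares(lambda p:res(p).ravel(),[.6,.3,np.pi,.0,.055,.12],loss="soft_l1")
print(s.x,np.degrees(s.x[2]));print(res(s.x).round(1))
np.save("p.npy",s.x)
for n,q in dict(tab=(.013+s.x[3],0,.11),hinge=(-.102+s.x[3],0,.089),keeper=(s.x[5],0,.084)).items():print(n,T(s.x,q))
E
python3 fit0.py
```

```text
[0.6221408  0.30531899 2.96143266 0.00800195 0.06070755 0.11197565] 169.67759278354424
[[-0.6 -0.2]
 [-0.6  0.9]
 [-1.   0.1]
 [-2.5 -0.8]
 [ 0.3 -0. ]
 [ 0.4 -1.7]
 [-0.5 -1.6]
 [ 0.8  0.5]
 [-0.3 -0.3]
 [-0.4  0.1]
 [-1.6  0.8]
 [-0.2  0.2]]
tab [[0.60147876 0.30908227 0.11      ]]
hinge [[0.71461749 0.28847577 0.089     ]]
keeper [[0.51197747 0.32538357 0.084     ]]
```

Good fit: the case is at (0.622, 0.305), yaw 169.7°, with the lid at about 0.008. Next I'll check the box near the keeper end, then approach.

```bash
python3 - <<'E'
from h import *
d=pickle.load(open("d0.pkl","rb"));S,D=d["scene"],d["side"]
print("box vertical edge foot",onz(S,(302,404),0))
f=onz(S,(302,404),0)
for h in(.1,.12,.15,.18):print(h,proj(S,[f[0],f[1],h]),"far corner",onz(S,(372,283),h),"right",onz(S,(490,320),h))
p=np.load("p.npy");print("tray corner L",onz(D,(133,258),.08),onz(D,(282,255),.08))
print("jar",onz(D,(350,312),0),"drop",onz(S,(291,362),0))
E
```

```text
box vertical edge foot [0.48891403 0.54532033 0.        ]
0.1 [[301.10474201 360.11679634]] far corner [0.46946275 0.29612565 0.1       ] right [0.24249068 0.30419016 0.1       ]
0.12 [[300.91362068 350.74852879]] far corner [0.45955994 0.32240682 0.12      ] right [0.2395923  0.33022246 0.12      ]
0.15 [[300.61874857 336.29466952]] far corner [0.44470574 0.36182856 0.15      ] right [0.23524473 0.36927089 0.15      ]
0.18 [[300.31359124 321.33665598]] far corner [0.42985154 0.40125031 0.18      ] right [0.23089716 0.40831933 0.18      ]
tray corner L [0.32350395 0.19978597 0.08      ] [0.57563735 0.1609548  0.08      ]
jar [0.67924218 0.08488906 0.        ] drop [5.55664316e-01 4.65357176e-01 1.11022302e-16]
```

Call:
jog_arm(
  motion=[
    {"tx": 0.02,"ty": 0.08,"tz": 0.01,"rz": 0.3,"fingers": 0},
    {"tx": 0.04,"ty": 0.16,"tz": 0.01,"rz": 0.6},
    {"tx": 0.06,"ty": 0.24,"tz": 0.01,"rz": 0.9},
    {"tx": 0.077,"ty": 0.309,"tz": 0.01,"rz": 1.39},
    {"tx": 0.077,"ty": 0.309,"tz": 0.01,"rz": 1.39},
    {"tx": 0.077,"ty": 0.309,"tz": 0.01,"rz": 1.39},
    {"tx": 0.077,"ty": 0.309,"tz": 0.01,"rz": 1.39},
    {"tx": 0.077,"ty": 0.309,"tz": 0.01,"rz": 1.39},
  ],
)

```text
invalid input at $.motion[0]: expected keys rx, ry, rz, tx, ty, tz, fingers
```

Call:
jog_arm(
  motion=[
    {"rx": 0,"ry": 0,"rz": 0.15,"tx": 0.02,"ty": 0.05,"tz": 0.01,"fingers": 0},
    {"rx": 0,"ry": 0,"rz": 0.3,"tx": 0.03,"ty": 0.1,"tz": 0.01,"fingers": 0},
    {"rx": 0,"ry": 0,"rz": 0.45,"tx": 0.04,"ty": 0.15,"tz": 0.01,"fingers": 0},
    {"rx": 0,"ry": 0,"rz": 0.6,"tx": 0.05,"ty": 0.19,"tz": 0.01,"fingers": 0},
    {"rx": 0,"ry": 0,"rz": 0.75,"tx": 0.06,"ty": 0.23,"tz": 0.01,"fingers": 0},
    {"rx": 0,"ry": 0,"rz": 0.9,"tx": 0.07,"ty": 0.27,"tz": 0.01,"fingers": 0},
    {"rx": 0,"ry": 0,"rz": 1.05,"tx": 0.077,"ty": 0.309,"tz": 0.01,"fingers": 0},
    {"rx": 0,"ry": 0,"rz": 1.2,"tx": 0.077,"ty": 0.309,"tz": 0.01,"fingers": 0},
  ],
)

```text
t: 0.95
tool_pos: [0.6014, 0.3141, 0.2378]
ee_rot: [-180.0, -0.2, 159.4]
wrist_force: [0.4, -0.4, -0.3]
grip_width: 0.996
```

Call:
jog_arm(
  motion=[
    {"rx": 0,"ry": 0,"rz": 0.15,"tx": 0,"ty": 0,"tz": 0,"fingers": 0},
    {"rx": 0,"ry": 0,"rz": 0.19,"tx": 0,"ty": 0,"tz": 0,"fingers": 0},
    {"rx": 0,"ry": 0,"rz": 0.19,"tx": 0,"ty": 0,"tz": 0,"fingers": 0},
  ],
)

```text
t: 1.25
tool_pos: [0.6018, 0.3092, 0.2404]
ee_rot: [-180.0, -0.1, 169.6]
wrist_force: [0.0, 0.2, 0.1]
grip_width: 0.997
```

```bash
python3 - <<'E'
from cell import env, grab_frame
import cv2,pickle
o=env.get_obs();print(o)
d={'obs':o}
for n in("side","wrist"):
    f=grab_frame(n);d[n]=f;cv2.imwrite(f"pics/{n}1.png",f["pixels"])
pickle.dump(d,open("d1.pkl","wb"))
E
```

```text
{'t': 1.25, 'q': array([ 2.15169455e+01,  2.75633243e+01,  3.65595093e+01,  9.90747973e+01,
       -1.53296416e-03,  3.18673401e+01]), 'joint_vel': array([-0.21902364, -0.42120001, -0.20841893, -0.04046862,  0.1050141 ,
        1.76176464]), 'tau': array([ 1.51098710e-01, -4.92016268e+01,  3.15326571e+01,  8.03760253e-03,
        5.02236042e-03, -1.64131285e-01]), 'tool_pos': array([0.60180157, 0.30916408, 0.24044452]), 'ee_rot': array([-1.79957194e+02, -6.59538867e-02,  1.69649582e+02]), 'wrist_force': array([0.03542623, 0.1777276 , 0.08525292]), 'torque': array([-0.06713267,  0.0157245 , -0.02020658]), 'grip_width': 0.9972731998226594}
```

View pics/wrist1.png

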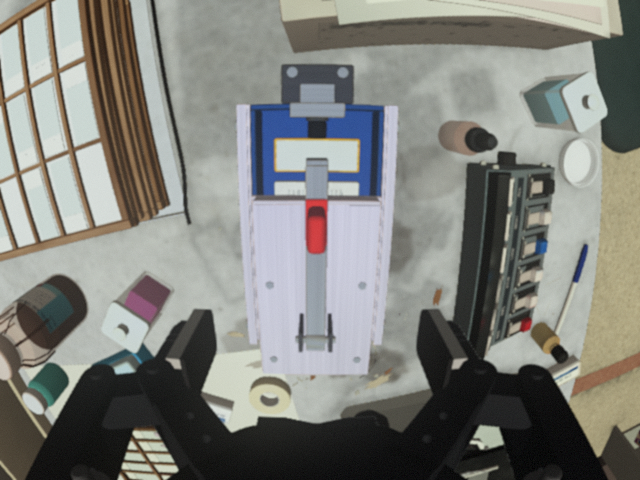

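View pics/side1.png

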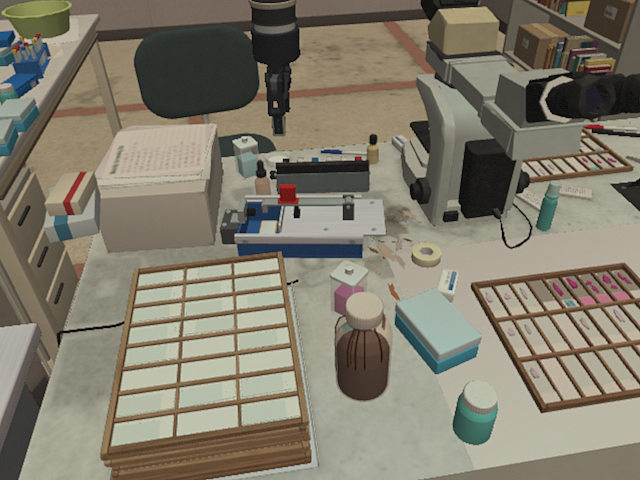

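The wrist view is aligned with the bar: tooth end (316,160), tab (316,228), hinge (316,335), keeper (316,108). The side view is now unobstructed, so I'll refine the fit with enlarged crops.

```bash
python3 - <<'E'
import cv2
a=cv2.imread("pics/wrist1.png")[55:255,230:405];cv2.imwrite("pics/w1c.png",cv2.resize(a,None,fx=3,fy=3,interpolation=2))
a=cv2.imread("pics/side1.png")[175:265,215:395];cv2.imwrite("pics/s1c.png",cv2.resize(a,None,fx=4,fy=4,interpolation=2))
E
```

```text
(no output)
```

View pics/w1c.png

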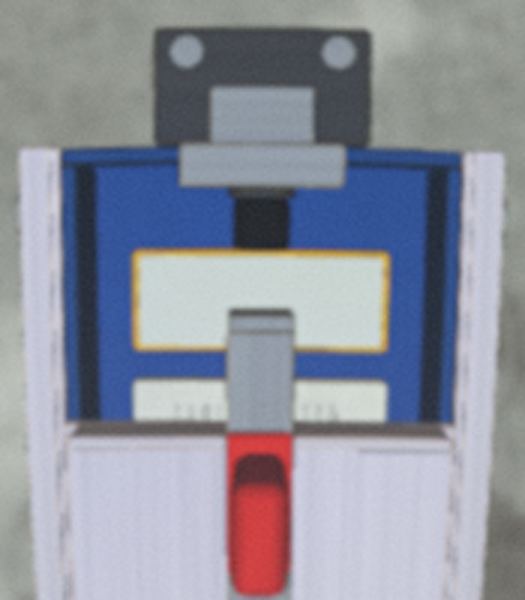

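View pics/s1c.png

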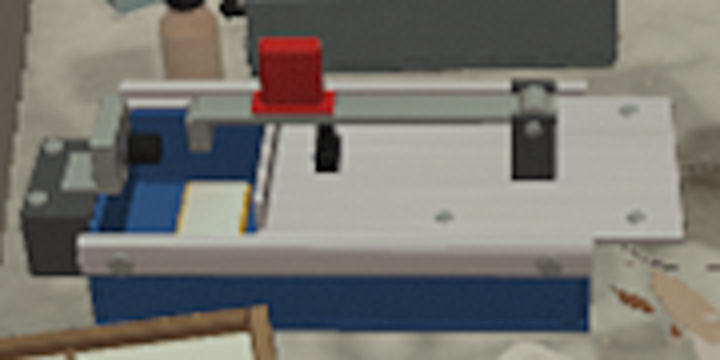

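```bash
python3 - <<'E'
from h import *
from scipy.spatial.transform import Rotation as Ro
d=pickle.load(open("d1.pkl","rb"));W=d["wrist"];o=d["obs"]
R=Ro.from_euler("xyz",o["ee_rot"],degrees=True).as_matrix();t=o["tool_pos"]
p=np.load("p.npy")
def onzw(uv,z):
    K=W["mtx"];v=np.array([(uv[0]-K[0,2])/K[0,0],-(uv[1]-K[1,2])/K[1,1]]);r=np.hypot(*v)
    c=np.r_[v/r*np.sin(r),-np.cos(r)];H=W["hand_eye"]
    dd=R@H[:3,:3]@c;oo=R@H[:3,3]+t;return oo+dd*(z-oo[2])/dd[2]
def case(P): 
    c,s=np.cos(p[2]),np.sin(p[2]);q=P-[p[0],p[1],0];return np.array([c*q[0]+s*q[1],-s*q[0]+c*q[1],P[2]]).round(4)
w=lambda u,v:(230+u/3-.33,55+v/3-.33)
for n,uv,z in[("keep back",(263,146),.084),("keep front",(263,186),.084),("bumper tip",(261,248),.066),("bar end",(261,312),.092),("bar end tooth",(261,330),.092),("lip top?",(261,424),.076),("lip top",(100,434),.076),("tab top front",(260,484),.128),("tab top back",(260,592),.128),("mount back",(263,30),.06),("case end L",(65,150),.05),("case end R",(460,150),.05),("railL end",(20,152),.055),("railR end",(503,152),.055),("tab L",(230,530),.128),("tab R",(290,530),.128)]:
    P=onzw(w(*uv),z);print(n,P.round(4),case(P))
E
python3 - <<'E'
import sys;sys.path.insert(0,".")
exec(open("fit0.py").read().split("def res")[0].replace("",""))
E
```

```text
keep back [0.5095 0.3278 0.084 ] [ 0.1148 -0.0019  0.084 ]
keep front [0.52   0.3259 0.084 ] [ 0.1041 -0.0019  0.084 ]
bumper tip [0.5372 0.3222 0.066 ] [ 0.0866 -0.0014  0.066 ]
bar end [0.5524 0.3194 0.092 ] [ 0.0711 -0.0014  0.092 ]
bar end tooth [0.5571 0.3186 0.092 ] [ 0.0664 -0.0014  0.092 ]
lip top? [0.5852 0.3134 0.076 ] [ 0.0378 -0.0014  0.076 ]
lip top [0.5796 0.2682 0.076 ] [0.0352 0.0442 0.076 ]
tab top front [0.5886 0.3125 0.128 ] [ 0.0343 -0.0011  0.128 ]
tab top back [0.6154 0.3077 0.128 ] [ 0.0071 -0.0011  0.128 ]
mount back [0.4752 0.3341 0.06  ] [ 0.1497 -0.002   0.06  ]
case end L [0.4976 0.2707 0.05  ] [0.1163 0.0563 0.05  ]
case end R [0.5185 0.3853 0.05  ] [ 0.1163 -0.0601  0.05  ]
railL end [0.4956 0.2583 0.055 ] [0.1161 0.0689 0.055 ]
railR end [0.5209 0.397  0.055 ] [ 0.1161 -0.0721  0.055 ]
tab L [0.5985 0.3034 0.128 ] [0.0229 0.0061 0.128 ]
tab R [0.6011 0.3176 0.128 ] [ 0.0229 -0.0083  0.128 ]
```

Call:
jog_arm(
  motion=[
    {"rx": 0,"ry": 0,"rz": 0,"tx": 0,"ty": 0.001,"tz": -0.04,"fingers": 0},
    {"rx": 0,"ry": 0,"rz": 0,"tx": 0,"ty": 0.001,"tz": -0.08,"fingers": 0},
    {"rx": 0,"ry": 0,"rz": 0,"tx": 0,"ty": 0.001,"tz": -0.11,"fingers": 60},
    {"rx": 0,"ry": 0,"rz": 0,"tx": 0,"ty": 0.001,"tz": -0.13,"fingers": 100},
    {"rx": 0,"ry": 0,"rz": 0,"tx": 0,"ty": 0.001,"tz": -0.144,"fingers": 100},
    {"rx": 0,"ry": 0,"rz": 0,"tx": 0,"ty": 0.001,"tz": -0.144,"fingers": 100},
    {"rx": 0,"ry": 0,"rz": 0,"tx": 0,"ty": 0.001,"tz": -0.144,"fingers": 100},
  ],
)

```text
t: 2.05
tool_pos: [0.6024, 0.31, 0.0981]
ee_rot: [180.0, 0.0, 169.6]
wrist_force: [0.5, -0.4, 0.6]
grip_width: 0.609
```

```bash
python3 - <<'E'
from cell import env, grab_frame
import cv2,numpy as np
a=grab_frame("side")["pixels"][100:260,200:420];b=grab_frame("wrist")["pixels"]
cv2.imwrite("pics/s2.png",cv2.resize(a,None,fx=3.5,fy=3.5,interpolation=2));cv2.imwrite("pics/w2.png",b)
E
```

```text
(no output)
```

View pics/s2.png

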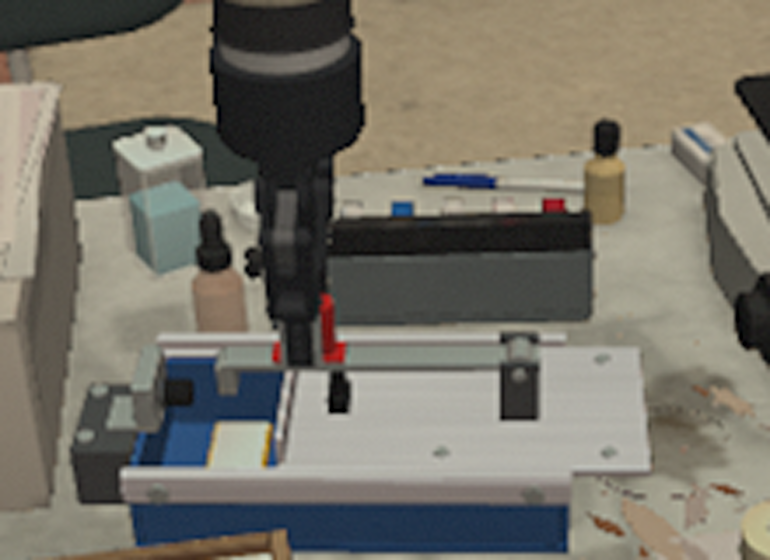

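View pics/w2.png

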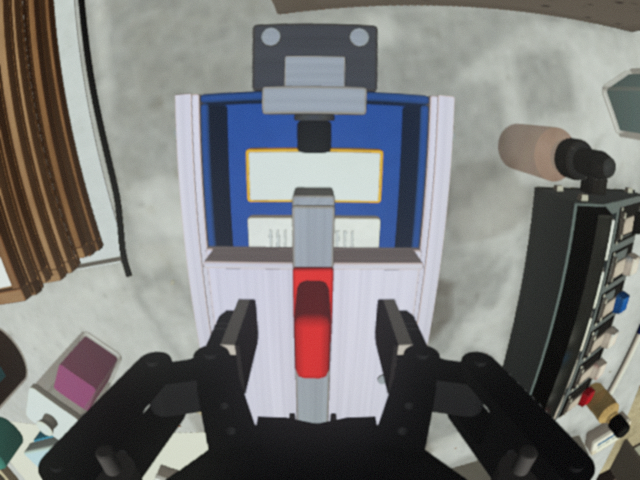

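Both fingers straddle the tab: the tab is at column 314 and the fingers are at about 245 and 390. I'll close now.

Call:
jog_arm(
  motion=[
    {"rx": 0,"ry": 0,"rz": 0,"tx": 0,"ty": 0,"tz": 0,"fingers": 150},
    {"rx": 0,"ry": 0,"rz": 0,"tx": 0,"ty": 0,"tz": 0,"fingers": 190},
    {"rx": 0,"ry": 0,"rz": 0,"tx": 0,"ty": 0,"tz": 0,"fingers": 255},
    {"rx": 0,"ry": 0,"rz": 0,"tx": 0,"ty": 0,"tz": 0,"fingers": 255},
    {"rx": 0,"ry": 0,"rz": 0,"tx": 0,"ty": 0,"tz": 0,"fingers": 255},
    {"rx": 0,"ry": 0,"rz": 0,"tx": 0,"ty": 0,"tz": 0,"fingers": 255},
  ],
)

```text
t: 2.75
tool_pos: [0.6025, 0.3088, 0.0986]
ee_rot: [-179.9, 0.1, 169.6]
wrist_force: [-1.3, -4.8, 5.2]
grip_width: 0.154
```

Call:
jog_arm(
  motion=[
    {"rx": 0.007,"ry": 0.039,"rz": 0,"tx": 0.0005,"ty": 0,"tz": 0.0046,"fingers": 255},
    {"rx": 0.014,"ry": 0.079,"rz": 0,"tx": 0.0011,"ty": -0.0002,"tz": 0.0092,"fingers": 255},
    {"rx": 0.021,"ry": 0.118,"rz": 0,"tx": 0.002,"ty": -0.0004,"tz": 0.0138,"fingers": 255},
    {"rx": 0.029,"ry": 0.157,"rz": 0,"tx": 0.003,"ty": -0.0005,"tz": 0.0183,"fingers": 255},
    {"rx": 0.029,"ry": 0.157,"rz": 0,"tx": 0.003,"ty": -0.0005,"tz": 0.0183,"fingers": 255},
    {"rx": 0.029,"ry": 0.157,"rz": 0,"tx": 0.003,"ty": -0.0005,"tz": 0.0183,"fingers": 255},
  ],
)

```text
t: 3.35
tool_pos: [0.6064, 0.3081, 0.1158]
ee_rot: [-179.9, -9.0, 169.6]
wrist_force: [-0.6, -5.3, 2.6]
grip_width: 0.15
```

```bash
python3 - <<'E'
from cell import env, grab_frame
import cv2,numpy as np
a=grab_frame("side")["pixels"][100:260,200:420]
cv2.imwrite("pics/s3.png",cv2.resize(a,None,fx=3.5,fy=3.5,interpolation=2))
o=env.get_obs();print(o["wrist_force"],o["torque"],o["q"])
E
```

```text
[ 1.00663342 -6.34674874  2.69347583] [-1.11666745 -0.56124227 -0.10287921] [19.27462523 35.96360501 33.57036149 95.44019048  4.32481506 29.40659364]
```

View pics/s3.png

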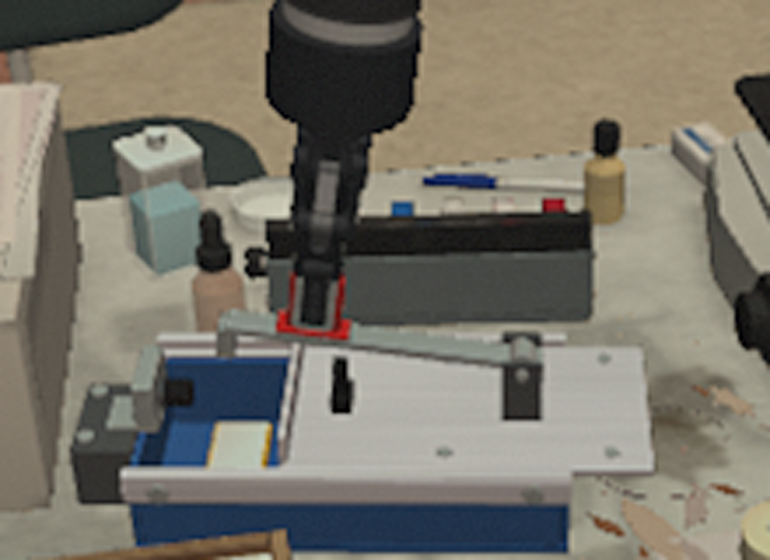

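The bar is lifted to about 0.157 rad and the tooth is clear of the keeper height. I'll slide 40 mm and take up the 1 mm lateral preload.

Call:
jog_arm(
  motion=[
    {"rx": 0,"ry": 0,"rz": 0,"tx": -0.0049,"ty": 0.0005,"tz": 0,"fingers": 255},
    {"rx": 0,"ry": 0,"rz": 0,"tx": -0.0098,"ty": 0.001,"tz": 0,"fingers": 255},
    {"rx": 0,"ry": 0,"rz": 0,"tx": -0.0148,"ty": 0.0017,"tz": 0,"fingers": 255},
    {"rx": 0,"ry": 0,"rz": 0,"tx": -0.0197,"ty": 0.0026,"tz": 0,"fingers": 255},
    {"rx": 0,"ry": 0,"rz": 0,"tx": -0.0246,"ty": 0.0035,"tz": 0,"fingers": 255},
    {"rx": 0,"ry": 0,"rz": 0,"tx": -0.0295,"ty": 0.0044,"tz": 0,"fingers": 255},
    {"rx": 0,"ry": 0,"rz": 0,"tx": -0.0344,"ty": 0.0053,"tz": 0,"fingers": 255},
    {"rx": 0,"ry": 0,"rz": 0,"tx": -0.0394,"ty": 0.0062,"tz": 0,"fingers": 255},
  ],
)

```text
t: 4.2
tool_pos: [0.5653, 0.3159, 0.1159]
ee_rot: [180.0, -9.1, 169.7]
wrist_force: [2.1, -3.3, 3.6]
grip_width: 0.15
```

Call:
jog_arm(
  motion=[
    {"rx": 0,"ry": 0,"rz": 0,"tx": 0,"ty": 0,"tz": 0,"fingers": 255},
    {"rx": 0,"ry": 0,"rz": 0,"tx": 0,"ty": 0,"tz": 0,"fingers": 255},
    {"rx": 0,"ry": 0,"rz": 0,"tx": 0,"ty": 0,"tz": 0,"fingers": 255},
  ],
)

```text
t: 4.5
tool_pos: [0.5643, 0.3161, 0.1161]
ee_rot: [180.0, -9.3, 169.7]
wrist_force: [-1.7, -2.8, 5.7]
grip_width: 0.152
```

```bash
cat > st.py <<'E'
from cell import env, grab_frame
import cv2,numpy as np,sys
o=env.get_obs();F=o["wrist_force"];e=np.array([-.984,.179,0])
print(o["t"],o["tool_pos"].round(4),F.round(2),"along",round(F@e,2),"s",round((o["tool_pos"]-[.6064,.3081,0])@e,4))
if len(sys.argv)>1:
    a=grab_frame("side")["pixels"][100:260,200:420]
    cv2.imwrite(f"pics/s{sys.argv[1]}.png",cv2.resize(a,None,fx=3.5,fy=3.5,interpolation=2))
    cv2.imwrite(f"pics/w{sys.argv[1]}.png",grab_frame("wrist")["pixels"])
E
python3 st.py 4
```

```text
4.5 [0.5643 0.3161 0.1161] [-1.69 -2.83  5.7 ] along 1.15 s 0.0429
```

View pics/s4.png

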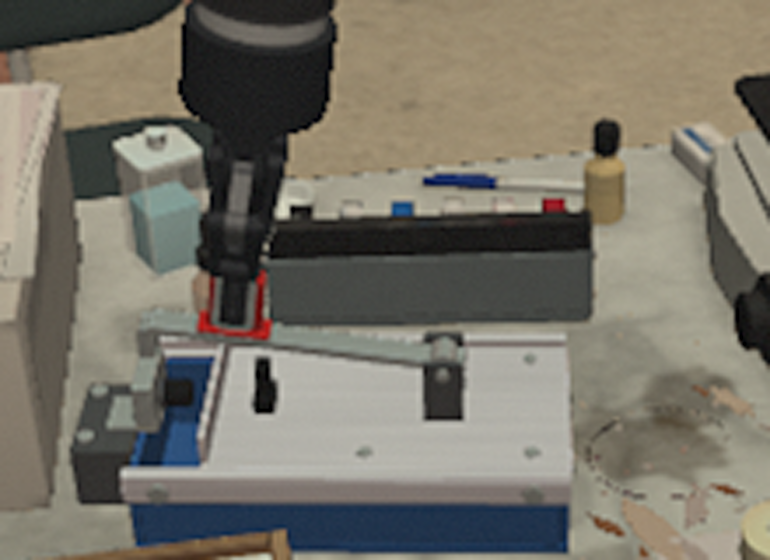

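View pics/w4.png

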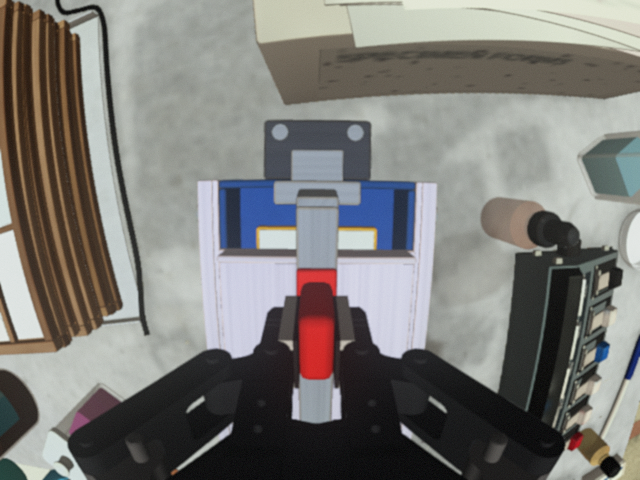

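The tooth is above the keeper and clear of it, and the lip hasn't reached the bumper yet. Next I'll feel for the bumper in small steps.

Call:
jog_arm(
  motion=[
    {"rx": 0,"ry": 0,"rz": 0,"tx": -0.002,"ty": 0.0002,"tz": 0,"fingers": 255},
    {"rx": 0,"ry": 0,"rz": 0,"tx": -0.0039,"ty": 0.0005,"tz": 0,"fingers": 255},
    {"rx": 0,"ry": 0,"rz": 0,"tx": -0.0049,"ty": 0.0007,"tz": 0,"fingers": 255},
    {"rx": 0,"ry": 0,"rz": 0,"tx": -0.0059,"ty": 0.0009,"tz": 0,"fingers": 255},
  ],
)

```text
t: 5.0
tool_pos: [0.5597, 0.3169, 0.1158]
ee_rot: [179.9, -9.1, 169.7]
wrist_force: [0.6, -2.6, 5.6]
grip_width: 0.156
```

Call:
jog_arm(
  motion=[
    {"rx": 0,"ry": 0,"rz": 0,"tx": -0.001,"ty": 0.0002,"tz": 0,"fingers": 255},
    {"rx": 0,"ry": 0,"rz": 0,"tx": -0.002,"ty": 0.0004,"tz": 0,"fingers": 255},
  ],
)

```text
t: 5.2
tool_pos: [0.5577, 0.3173, 0.1158]
ee_rot: [179.9, -9.1, 169.7]
wrist_force: [1.8, -1.2, 4.6]
grip_width: 0.153
```

```bash
python3 st.py
```

```text
5.2 [0.5577 0.3173 0.1158] [ 1.84 -1.22  4.56] along -2.03 s 0.0495
```

Call:
jog_arm(
  motion=[
    {"rx": 0,"ry": 0,"rz": 0,"tx": -0.001,"ty": 0.0002,"tz": 0,"fingers": 255},
    {"rx": 0,"ry": 0,"rz": 0,"tx": -0.002,"ty": 0.0004,"tz": 0,"fingers": 255},
  ],
)

```text
t: 5.4
tool_pos: [0.5557, 0.3177, 0.1158]
ee_rot: [179.9, -9.1, 169.7]
wrist_force: [0.9, -0.7, 5.2]
grip_width: 0.152
```

```bash
python3 st.py
```

```text
5.4 [0.5557 0.3177 0.1158] [ 0.88 -0.67  5.2 ] along -0.99 s 0.0516
```

Call:
jog_arm(
  motion=[
    {"rx": 0,"ry": 0,"rz": 0,"tx": -0.001,"ty": 0.0002,"tz": 0,"fingers": 255},
    {"rx": 0,"ry": 0,"rz": 0,"tx": -0.001,"ty": 0.0002,"tz": 0,"fingers": 255},
  ],
)

```text
t: 5.6
tool_pos: [0.5545, 0.3179, 0.1158]
ee_rot: [179.9, -9.2, 169.7]
wrist_force: [0.7, -0.9, 5.3]
grip_width: 0.158
```

Call:
jog_arm(
  motion=[
    {"rx": 0,"ry": 0,"rz": 0,"tx": -0.001,"ty": 0.0002,"tz": 0,"fingers": 255},
    {"rx": 0,"ry": 0,"rz": 0,"tx": -0.001,"ty": 0.0002,"tz": 0,"fingers": 255},
  ],
)

```text
t: 5.8
tool_pos: [0.5536, 0.3181, 0.1158]
ee_rot: [179.9, -9.1, 169.7]
wrist_force: [1.4, -1.6, 4.7]
grip_width: 0.154
```

Call:
jog_arm(
  motion=[
    {"rx": 0,"ry": 0,"rz": 0,"tx": -0.001,"ty": 0.0002,"tz": 0,"fingers": 255},
    {"rx": 0,"ry": 0,"rz": 0,"tx": -0.001,"ty": 0.0002,"tz": 0,"fingers": 255},
  ],
)

```text
t: 6.0
tool_pos: [0.5529, 0.3182, 0.1157]
ee_rot: [179.9, -9.1, 169.7]
wrist_force: [1.7, -2.2, 4.6]
grip_width: 0.151
```

```bash
python3 st.py 5
```

```text
6.0 [0.5529 0.3182 0.1157] [ 1.65 -2.21  4.56] along -2.02 s 0.0545
```

View pics/s5.png

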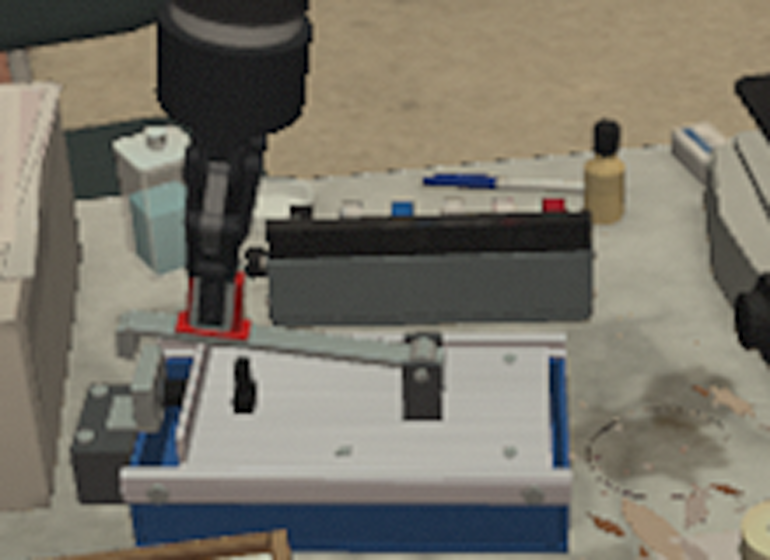

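Call:
jog_arm(
  motion=[
    {"rx": 0,"ry": 0,"rz": 0,"tx": -0.001,"ty": 0.0002,"tz": 0,"fingers": 255},
    {"rx": 0,"ry": 0,"rz": 0,"tx": -0.001,"ty": 0.0002,"tz": 0,"fingers": 255},
  ],
)

```text
t: 6.3
tool_pos: [0.5521, 0.3183, 0.1157]
ee_rot: [180.0, -9.1, 169.6]
wrist_force: [3.4, -0.3, 4.3]
grip_width: 0.157
```

Call:
jog_arm(
  motion=[
    {"rx": 0,"ry": 0,"rz": 0,"tx": -0.001,"ty": 0.0002,"tz": 0,"fingers": 255},
    {"rx": 0,"ry": 0,"rz": 0,"tx": -0.001,"ty": 0.0002,"tz": 0,"fingers": 255},
  ],
)

```text
t: 6.5
tool_pos: [0.5512, 0.3185, 0.1157]
ee_rot: [180.0, -9.1, 169.6]
wrist_force: [3.5, -1.5, 3.2]
grip_width: 0.153
```

```bash
python3 st.py
```

```text
6.5 [0.5512 0.3185 0.1157] [ 3.52 -1.47  3.17] along -3.73 s 0.0562
```

Call:
jog_arm(
  motion=[
    {"rx": 0,"ry": 0,"rz": 0,"tx": -0.001,"ty": 0.0002,"tz": 0,"fingers": 255},
    {"rx": 0,"ry": 0,"rz": 0,"tx": -0.001,"ty": 0.0002,"tz": 0,"fingers": 255},
  ],
)

```text
t: 6.7
tool_pos: [0.5503, 0.3187, 0.1157]
ee_rot: [180.0, -9.1, 169.6]
wrist_force: [5.3, -0.4, 3.8]
grip_width: 0.15
```

Call:
jog_arm(
  motion=[
    {"rx": 0,"ry": 0,"rz": 0,"tx": -0.001,"ty": 0.0002,"tz": 0,"fingers": 255},
    {"rx": 0,"ry": 0,"rz": 0,"tx": -0.001,"ty": 0.0002,"tz": 0,"fingers": 255},
  ],
)

```text
t: 6.9
tool_pos: [0.5496, 0.3188, 0.1156]
ee_rot: [179.9, -9.0, 169.6]
wrist_force: [5.4, -1.0, 3.9]
grip_width: 0.158
```

```bash
python3 st.py
```

```text
6.9 [0.5496 0.3188 0.1156] [ 5.45 -1.01  3.92] along -5.54 s 0.0578
```

Call:
jog_arm(
  motion=[
    {"rx": 0,"ry": 0,"rz": 0,"tx": -0.001,"ty": 0.0002,"tz": 0,"fingers": 255},
    {"rx": 0,"ry": 0,"rz": 0,"tx": -0.002,"ty": 0.0004,"tz": 0,"fingers": 255},
    {"rx": 0,"ry": 0,"rz": 0,"tx": -0.002,"ty": 0.0004,"tz": 0,"fingers": 255},
  ],
)

```text
t: 7.2
tool_pos: [0.5483, 0.3191, 0.1155]
ee_rot: [180.0, -9.0, 169.6]
wrist_force: [7.1, -1.3, 3.3]
grip_width: 0.154
```

Call:
jog_arm(
  motion=[
    {"rx": 0,"ry": 0,"rz": 0,"tx": -0.0005,"ty": 0.0001,"tz": 0,"fingers": 255},
    {"rx": 0,"ry": 0,"rz": 0,"tx": -0.0005,"ty": 0.0001,"tz": 0,"fingers": 255},
  ],
)

```text
t: 7.4
tool_pos: [0.5481, 0.3191, 0.1155]
ee_rot: [179.9, -8.9, 169.6]
wrist_force: [8.1, -2.0, 1.2]
grip_width: 0.152
```

```bash
python3 st.py 6
```

```text
7.4 [0.5481 0.3191 0.1155] [ 8.12 -1.98  1.23] along -8.34 s 0.0594
```

View pics/s6.png

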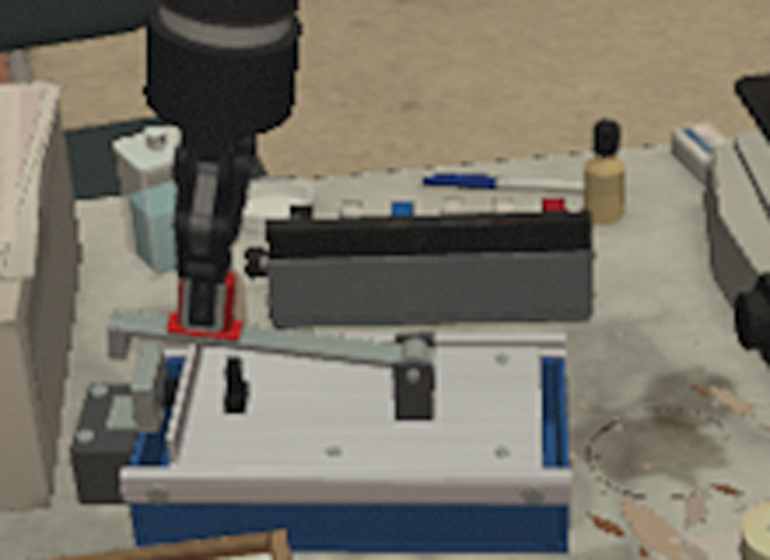

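View pics/w6.png

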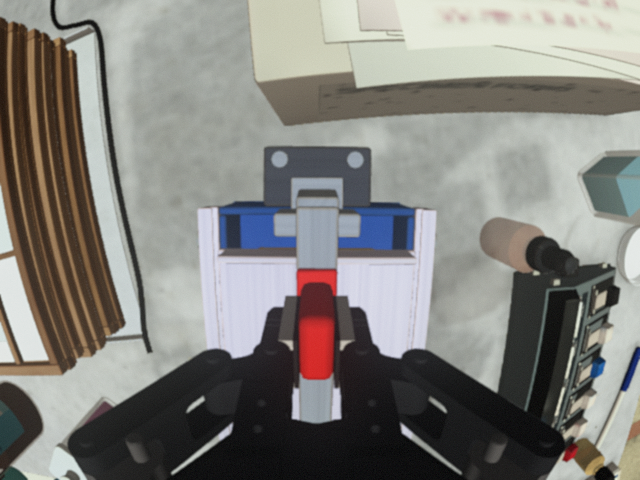

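The resistance rises about 1.1 N/mm from contact, and I estimate a squeeze of about 6 mm with 8 N in all. I'll add a little push and lower the bar partway, checking for the tooth landing on the keeper.

Call:
jog_arm(
  motion=[
    {"rx": 0,"ry": 0,"rz": 0,"tx": -0.0008,"ty": 0.0001,"tz": 0,"fingers": 255},
    {"rx": -0.006,"ry": -0.033,"rz": 0,"tx": -0.0016,"ty": 0.0003,"tz": -0.0038,"fingers": 255},
    {"rx": -0.012,"ry": -0.065,"rz": 0,"tx": -0.0024,"ty": 0.0004,"tz": -0.0076,"fingers": 255},
    {"rx": -0.018,"ry": -0.098,"rz": 0,"tx": -0.003,"ty": 0.0005,"tz": -0.0114,"fingers": 255},
    {"rx": -0.018,"ry": -0.098,"rz": 0,"tx": -0.003,"ty": 0.0005,"tz": -0.0114,"fingers": 255},
  ],
)

```text
t: 8.0
tool_pos: [0.5446, 0.3198, 0.1041]
ee_rot: [180.0, -3.1, 169.6]
wrist_force: [8.6, -0.9, 2.6]
grip_width: 0.152
```

```bash
python3 st.py 7
```

```text
8.0 [0.5446 0.3198 0.1041] [ 8.58 -0.88  2.63] along -8.6 s 0.0628
```

View pics/s7.png

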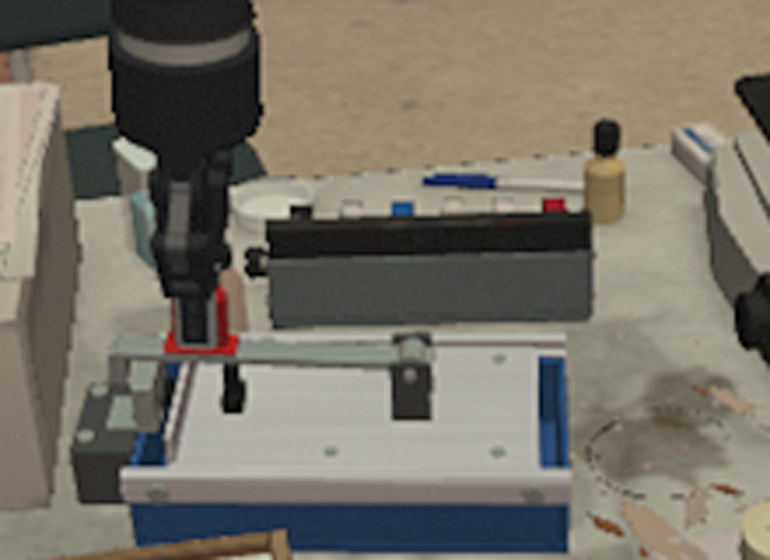

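No landing force, and the tooth is dropping behind the keeper. I'll lower it the rest of the way.

Call:
jog_arm(
  motion=[
    {"rx": -0.005,"ry": -0.03,"rz": 0,"tx": -0.0005,"ty": 0.0001,"tz": -0.0035,"fingers": 255},
    {"rx": -0.01,"ry": -0.055,"rz": 0,"tx": -0.0007,"ty": 0.0001,"tz": -0.0062,"fingers": 255},
    {"rx": -0.01,"ry": -0.055,"rz": 0,"tx": -0.0007,"ty": 0.0001,"tz": -0.0062,"fingers": 255},
  ],
)

```text
t: 8.4
tool_pos: [0.5442, 0.3199, 0.0986]
ee_rot: [179.9, 0.0, 169.6]
wrist_force: [7.9, -0.4, 3.0]
grip_width: 0.155
```

```bash
python3 st.py 8
```

```text
8.4 [0.5442 0.3199 0.0986] [ 7.85 -0.45  2.99] along -7.81 s 0.0633
```

View pics/s8.png

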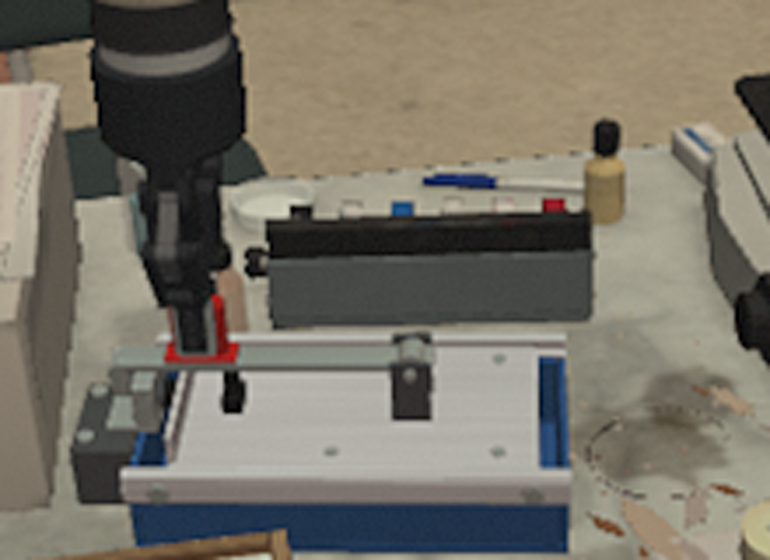

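View pics/w8.png

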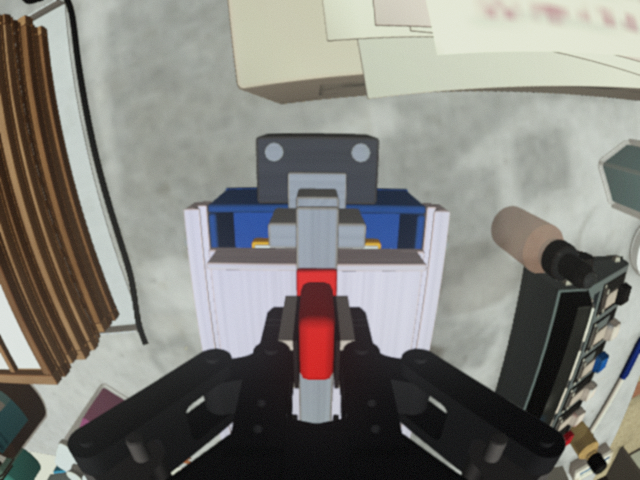

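The bar is level and the tooth is behind the keeper. Before letting go I'll ease back and see whether the keeper takes the load.

Call:
jog_arm(
  motion=[
    {"rx": 0,"ry": 0,"rz": 0,"tx": 0.001,"ty": -0.0002,"tz": 0,"fingers": 255},
    {"rx": 0,"ry": 0,"rz": 0,"tx": 0.002,"ty": -0.0004,"tz": 0,"fingers": 255},
    {"rx": 0,"ry": 0,"rz": 0,"tx": 0.002,"ty": -0.0004,"tz": 0,"fingers": 255},
  ],
)

```text
t: 8.8
tool_pos: [0.5457, 0.3196, 0.0987]
ee_rot: [179.9, -0.1, 169.6]
wrist_force: [6.7, 0.1, 4.3]
grip_width: 0.152
```

Call:
jog_arm(
  motion=[
    {"rx": 0,"ry": 0,"rz": 0,"tx": 0.001,"ty": -0.0002,"tz": 0,"fingers": 255},
    {"rx": 0,"ry": 0,"rz": 0,"tx": 0.0015,"ty": -0.0003,"tz": 0,"fingers": 255},
    {"rx": 0,"ry": 0,"rz": 0,"tx": 0.0015,"ty": -0.0003,"tz": 0,"fingers": 255},
  ],
)

```text
t: 9.1
tool_pos: [0.5467, 0.3194, 0.0986]
ee_rot: [179.9, -0.2, 169.6]
wrist_force: [5.8, -0.5, 4.2]
grip_width: 0.151
```

Call:
jog_arm(
  motion=[
    {"rx": 0,"ry": 0,"rz": 0,"tx": 0.0005,"ty": -0.0001,"tz": 0,"fingers": 255},
    {"rx": 0,"ry": 0,"rz": 0,"tx": 0.001,"ty": -0.0002,"tz": 0,"fingers": 255},
    {"rx": 0,"ry": 0,"rz": 0,"tx": 0.001,"ty": -0.0002,"tz": 0,"fingers": 255},
  ],
)

```text
t: 9.4
tool_pos: [0.5473, 0.3193, 0.0987]
ee_rot: [179.9, -0.2, 169.6]
wrist_force: [4.6, -0.9, 5.1]
grip_width: 0.15
```

Call:
jog_arm(
  motion=[
    {"rx": 0,"ry": 0,"rz": 0,"tx": 0.0005,"ty": -0.0001,"tz": 0,"fingers": 255},
    {"rx": 0,"ry": 0,"rz": 0,"tx": 0.001,"ty": -0.0002,"tz": 0,"fingers": 255},
    {"rx": 0,"ry": 0,"rz": 0,"tx": 0.001,"ty": -0.0002,"tz": 0,"fingers": 255},
  ],
)

```text
t: 9.7
tool_pos: [0.5474, 0.3193, 0.0986]
ee_rot: [179.9, -0.3, 169.7]
wrist_force: [2.4, -0.6, 6.7]
grip_width: 0.153
```

The keeper has taken up the load: the tool no longer follows the command and the force is dropping. I'll null the last of it and open.

Call:
jog_arm(
  motion=[
    {"rx": 0,"ry": 0,"rz": 0,"tx": 0.001,"ty": -0.0002,"tz": 0.0003,"fingers": 255},
    {"rx": 0,"ry": 0,"rz": 0,"tx": 0.001,"ty": -0.0002,"tz": 0.0003,"fingers": 255},
    {"rx": 0,"ry": 0,"rz": 0,"tx": 0.001,"ty": -0.0002,"tz": 0.0003,"fingers": 200},
    {"rx": 0,"ry": 0,"rz": 0,"tx": 0.001,"ty": -0.0002,"tz": 0.0003,"fingers": 150},
    {"rx": 0,"ry": 0,"rz": 0,"tx": 0.001,"ty": -0.0002,"tz": 0.0003,"fingers": 100},
    {"rx": 0,"ry": 0,"rz": 0,"tx": 0.001,"ty": -0.0002,"tz": 0.0003,"fingers": 60},
    {"rx": 0,"ry": 0,"rz": 0,"tx": 0.001,"ty": -0.0002,"tz": 0.0003,"fingers": 60},
  ],
)

```text
t: 10.4
tool_pos: [0.5484, 0.3185, 0.0976]
ee_rot: [-180.0, -0.3, 169.7]
wrist_force: [-0.5, -0.5, -0.1]
grip_width: 0.766
```

```bash
python3 st.py 9
```

```text
10.4 [0.5484 0.3185 0.0976] [-0.53 -0.48 -0.14] along 0.43 s 0.059
```

View pics/w9.png

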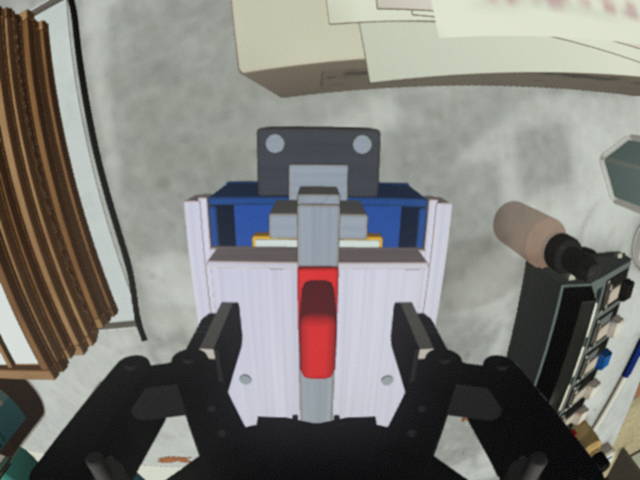

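The tab (318,325) is free between the open fingers, and the bar end (318,190) lies past the keeper (318,222). I'll withdraw upward.

Call:
jog_arm(
  motion=[
    {"rx": 0,"ry": 0,"rz": 0,"tx": 0,"ty": 0,"tz": 0.01,"fingers": 60},
    {"rx": 0,"ry": 0,"rz": 0,"tx": 0,"ty": 0,"tz": 0.03,"fingers": 60},
    {"rx": 0,"ry": 0,"rz": 0,"tx": 0,"ty": 0,"tz": 0.06,"fingers": 60},
    {"rx": 0,"ry": 0,"rz": 0,"tx": 0,"ty": 0,"tz": 0.1,"fingers": 60},
    {"rx": 0,"ry": 0,"rz": 0,"tx": 0,"ty": 0,"tz": 0.14,"fingers": 60},
    {"rx": 0,"ry": 0,"rz": 0,"tx": 0,"ty": 0,"tz": 0.14,"fingers": 60},
    {"rx": 0,"ry": 0,"rz": 0,"tx": 0,"ty": 0,"tz": 0.14,"fingers": 60},
  ],
)

```text
t: 11.2
tool_pos: [0.5501, 0.319, 0.2413]
ee_rot: [179.8, 0.0, 169.6]
wrist_force: [0.2, 0.4, 0.2]
grip_width: 0.76
```

```bash
python3 st.py 10; python3 - <<'E'
from cell import grab_frame
import cv2
a=grab_frame("scene")["pixels"][220:350,200:400];cv2.imwrite("pics/c10.png",cv2.resize(a,None,fx=4,fy=4,interpolation=2))
E
```

```text
11.2 [0.5501 0.319  0.2413] [0.16 0.39 0.18] along -0.08 s 0.0574
```

View pics/s10.png

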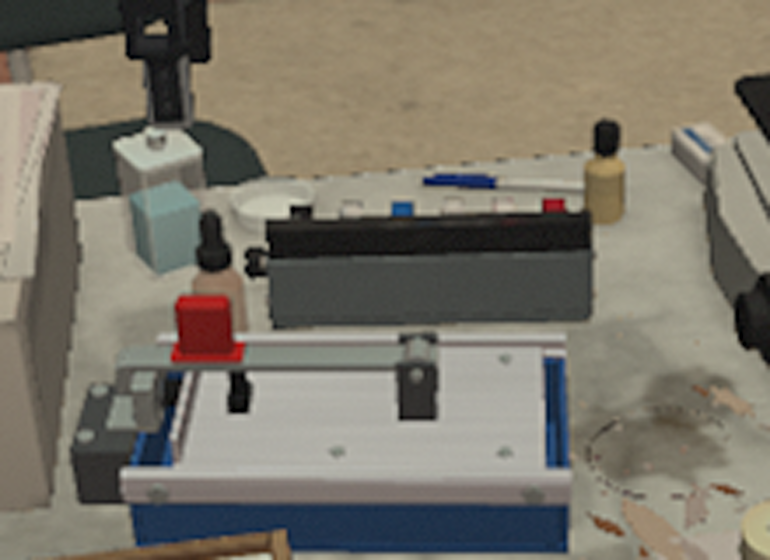

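View pics/c10.png

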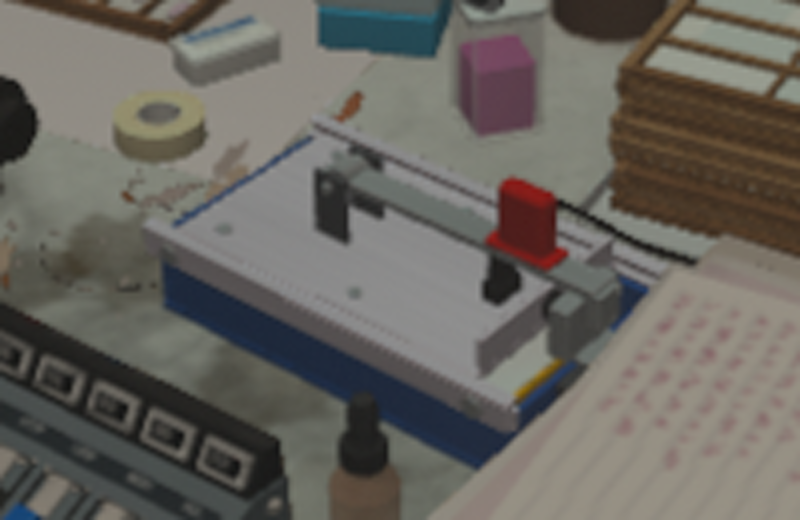

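The bar is level with the tooth hooked behind the keeper (side crop (130,365)). The bottles and jar are where they were, and the gripper is clear. Handing in.

```bash
python3 -c "
from cell import env
print(env.finish_job())"
```

```text
the job is handed in; nothing more can be done
None
```

The case is shut and latched, and the job was handed in at about 11.3 s of the 48 s allowed.

- **What I did:** I gripped the red tab and lifted the bar to about 0.16 rad. I then slid the lid about 60 mm, stopping at roughly 6 to 7 mm of bumper squeeze. From there I lowered the bar behind the keeper, eased back until the keeper took the load, opened the fingers and withdrew upward.
- **Forces:** The push along the slide read at most about 8.6 N, and there was no sign of the tooth landing on the keeper. These are readings at the end of moves, so a brief peak in between would not show.
- **Last checks:** The side and scene pictures show the bar level, with the tooth on the far side of the keeper. The lid was holding against the bumper and the gripper was clear. The stain jar and dropper bottle looked unmoved. The final crops only caught the foot of the reagent bottle, but the arm did not go near it below about 0.23 m.
- **Disagreements:**
  - The wrist camera put the case end about 4 mm off the fit from the other two cameras, and the bumper contact came about 4 mm later than the pictures suggested. I went by feel.
  - While the tab was held, the wrist also read a steady 3 to 6 N upward, which went away on release.

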